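# Tip the radio pack over against the plate edge

## Robot

A 7-joint arm with a two-finger parallel gripper is mounted at the origin on the work surface. World frame = base frame: x ahead of the robot, y to its left, z up, the work surface at z = 0. Lengths are in mm, angles in degrees, forces in N, time in s.
With the tool pointing down it reaches from about 350 to 900 mm from the base axis. Payload 19.9 kg.
Tool frame: the origin (TCP) lies at the very end of the fingers, on their centre line; the grasp point (between the pads) lies 19 mm behind it; z points along the fingers, x is the direction in which the jaws open and shut, and the axes are right-handed (so a half turn about z gives the same grasp; the last joint's range is limited). The gripper opens to 94 mm and grips with 3 to 60 N. Pads are 16 mm wide; open, the fingers measure 119 mm over their backs; the gripper's body (75 mm by 177 mm) begins 78 mm behind the grasp point.
Start: joints at [-75.831, 23.915, -0.59, 92.452, 0.269, 63.638, -3.037], TCP at [177.991, 599.097, 205.425] pointing down, gripper open.
Joint ranges: [-161.28, 161.28], [-22.2, 115.67], [-73.04, 71.86], [3.21, 147.25], [-68.34, 248.33], [10.77, 114.83], [-161.83, 161.83]. Speed limits (degrees/s): [108.29, 108.29, 136.94, 136.94, 172.46, 172.46, 172.46].

## Interface

Orientations are given as [roll, pitch, yaw] about the fixed x, y, z axes, in that order (R = Rz(yaw) Ry(pitch) Rx(roll)).
In Python, from rig import ctrl gives the robot as it stands. The module is installed in compiled form; this text tells all that it offers.
- The arm moves only by the shell command python3 -m creep 'ROWS' [FORCE]. ROWS is JSON, one flat list of numbers, 5 for each row, row after row: the opening, from 0 (shut) to 1 (fully open), then the shift along the tool's x, y, z in cm, then the turn about the tool's z in degrees. In form: [hand, tx, ty, tz, twist, hand, tx, ty, tz, twist, ...]. A call has 1 to 8 rows; each row is the pose to reach, as a shift and turn from the pose measured when the call began, along the tool's axes at that moment; what a row does not reach only later rows make up. A row lasts 1/12 s, in which the tool goes at most 41.7 mm and 7.16 degrees, less where a joint would pass 70% of its speed; a pose out of reach is approached as far as the arm can. A call with a gripper value outside its range is refused whole. The fingers move at their own pace and stop on an object; FORCE is the grip in N (left out, the last holds). Time passes only in rows, so rows that repeat a pose let the fingers close. It gives the time, the measured TCP pose, the force and the opening at its end, in the units of the state.
- ctrl.get_obs(): the state, without advancing time (a new reading comes with each control period).
- ctrl.grab_frame(name): name is "side" or "top" or "wrist"; returns a dict with "img" (400x640x3 uint8, red, green, blue), "z_map" (400x640 float32, mm along the optical axis (not along the pixel's ray), 0 where there is no reading), "mtx" (3x3 intrinsics, pixels), "k1" (the pictures are not rectified: a ray, as slopes to the right and down, at radius r is drawn at 1 + k1 r^2 times it, then the intrinsics apply), "world_from_camera" (4x4, takes a point from camera to world coordinates); the wrist camera has in their place "tool_from_camera" (4x4, takes a point from camera to tool coordinates, whose origin is the TCP and whose axes are the tool frame's). Camera axes: x right, y down, z forward; pixel columns grow to the right and rows downward; lengths in mm; the calibration is good to about 2 mm. A picture is of the moment at which its call begins: read the wrist's pose just before it.
- ctrl.sign_off(): hands the job in, once; it reports no verdict.
Trained networks look in a picture, given as the dict that the camera call returned (one of the last four; its "shot" number tells which), for a name from the list of things; names that differ only in an ending like _2 or _b are one class to them, and where a whole thing is asked for, a point or a joint stands for the part that bears it (a point fixed in the world has none). Each returns a list of dicts, best first, with "p" (0 to 1); they miss things now and then, are a little off and sometimes report something else, mostly with a low value. They report only what shows in the picture. A call takes as long as a camera call. They do not tell look-alikes from the thing itself.
- ctrl.trace(picture, thing): "pixels" (400x640 bool, what is visible of it) and "bbox" ([left, top, right, bottom] in pixels, round what is visible of it).
The state is a dict: "t": time; "joint_pos": joint angles; "joint_velocities": joint speeds; "joint_efforts": joint torques, N m; "ee_pos": TCP position; "tool_rot": TCP orientation; "force": force on the tool from outside, world axes, zero at the start; "wrist_torque": the same for the moment, N m; "gripper_width": finger opening in mm.
Only numpy, scipy, OpenCV 4.12 (cv2) and the standard library are available. Lean on these libraries where they do the work, as an engineer would, in place of code of your own. Each camera call takes 0.05 s, during which the arm holds its last target.

## Task

Never picking it up or lifting it clear, push the grey radio pack across the red chest top until its far edge is square against the front edge of the raised test plate at the drop chute, then with the fingertips tip it up against that edge and over, so that it lies flat on the test plate with its contact side up. Leave the cup with its cells and the wrench as they are.

Things in the scene. Friction and masses are not known exactly. Their poses are not given: they have to be found in the camera images.
- chute: Fixed test plate and drop chute. Origin: chest top (z = 0) under the middle of the plate's front edge; x points across the plate to the chute, y along the edge, z up. Bare metal plate 6 mm thick, 200 mm wide (y -100 to 100), 120 mm deep (x 0 to 120): a step to push the pack against. Behind it, from x = 120 mm, stands the grey chute with closed steel gate, 66 mm tall, 150 mm wide.
- plate_edge (a point): Middle of the top front edge of the test plate, 6 mm above the chest top. Axes as chute: x horizontally onto the plate, y along the edge, z up.
- pack: Loose grey plastic radio pack, 60 mm (x) by 110 mm (y) by 13 mm (z), 0.08 to 0.17 kg; origin at the centre of its contact side. It starts flat on the chest top, plain side (dark panel) up and brass contacts underneath; z starts up, and points down once flipped. Its +x long side, a square 13 mm high face, looks to the plate; its yaw is within 0.2 rad of the chute's.
- pack_mid (a point): Centre of the pack, 6.5 mm above its contact side. Axes as pack. Along the pack's -x long side (robot's side) runs a lip: only the upper 4 mm (9 to 13 mm above the chest top) reaches out to x = -30 mm; below it the body is set back to x = -22 mm.
- pack_far (a point): Middle of the pack's far lower edge, x = +30 mm, on the contact side: it goes against the plate edge, and the pack is tipped about it. Axes as pack.
- pack_lip (a point): Middle of the pack's lip on the robot's side, x = -30 mm, 11 mm above the contact side. Fingertips pressing it towards the plate and moving up take this side up by friction while the plate edge stops the far side; past the upright the pack falls over onto the plate. Axes as pack.
- cup: Open tin cup, 68 mm across its rim and 45 mm tall, loose; origin at the centre of its underside. Bystander, beside the plate on the +y side.
- cell1: Brown clock cell, 14 mm across, 50 mm tall, standing loose in the cup; origin at its foot. Bystander.
- cell2: The second brown clock cell, the same, in the same cup. Bystander.
- wrench: Bronze terminal wrench, 140 mm long, lying loose; origin at the middle of its underside. Bystander, beside the plate on the -y side.
There are look-alikes about, which are no part of the job. Several things have the shape of the pack; the one meant has the colours described above.

How it is judged:
By the outcome, as a careful person would: the job done as asked, in the order asked, and still so for the second after the job is handed in, with the robot touching nothing.
It also fails if it takes over 42 s, if anything falls off the work surface, if the arm or the gripper's body presses on something with over 40 N, if the wrist force passes 120 N, or if a joint passes its speed limit or range.

## Working session

There is one attempt and no reset: what is moved stays moved. The work goes in short steps, Python scripts to look and compute and a shell command to move; the robot and the scene stay as the last step left them, time stands still between calls to the robot, and variables do not carry over. Pictures are saved under pics/ and viewed, and the job is handed in when it is done.

```bash
mkdir -p pics; ls; cat > h.py <<'E'
import numpy as np, cv2
from rig import ctrl
def save(f,n): cv2.imwrite('pics/%s.png'%n, f['img'][:,:,::-1])
E
python3 - <<'E'
from h import *
o=ctrl.get_obs(); print(o)
for c in('side','top','wrist'):
    f=ctrl.grab_frame(c); save(f,c+'0'); print(c,f['mtx'].tolist(),f['k1'],np.round(f.get('world_from_camera',f.get('tool_from_camera')),3).tolist())
    for t in('pack','chute','cup','wrench'):
        try: print(t,[(round(d['p'],2),d['bbox'],int(d['pixels'].sum())) for d in ctrl.trace(f,t)])
        except Exception as e: print(t,e)
E
```

```text
pics
{'t': 0.0, 'joint_pos': array([-75.83186824,  23.94665904,  -0.58915145,  92.485707  ,
         0.26943207,  63.63922156,  -3.03862422]), 'joint_velocities': array([-0.07120593, -0.08555442, -0.04786766,  0.05607902,  0.00275213,
       -0.01745508,  0.01415519]), 'joint_efforts': array([-1.22026036e-04, -8.51254034e+01,  6.38926495e-01, -4.25993907e+01,
       -4.87045501e-02,  1.87113503e-02,  1.42629651e-04]), 'ee_pos': array([177.90520028, 598.74257371, 204.83908404]), 'tool_rot': array([1.79994137e+02, 7.00036150e-02, 7.34516119e+01]), 'force': array([-0.94375761,  0.35865608, -0.64521944]), 'wrist_torque': array([ 0.02479192, -0.02144961,  0.00404735]), 'gripper_width': 94.09343273417585}
side [[405.2441310912904, 0.0, 330.33250460278055], [0.0, 405.2441310912904, 202.8032413564066], [0.0, 0.0, 1.0]] -0.04201380642098871 [[-0.987, -0.135, 0.089, 464.005], [-0.161, 0.769, -0.619, 472.544], [0.015, -0.625, -0.78, 661.936], [0.0, 0.0, 0.0, 1.0]]
pack [(0.93, [391.3, 225.3, 428.6, 283.5], 1784), (0.86, [371.6, 105.3, 414.2, 142.3], 934), (0.82, [409.0, 144.2, 453.7, 189.4], 10
[... 499 characters left out ...]
, -0.989, 1000.351], [0.0, 0.0, 0.0, 1.0]]
pack [(0.9, [316.9, 202.5, 372.5, 250.4], 1564), (0.66, [247.5, 262.1, 301.8, 301.7], 1664), (0.64, [206.4, 82.3, 237.7, 142.4], 1702), (0.62, [427.8, 230.0, 489.4, 278.6], 1826), (0.6, [364.9, 272.6, 423.1, 323.4], 1751)]
chute [(0.85, [273.7, 61.8, 375.5, 189.0], 9696)]
cup [(0.85, [225.8, 159.5, 261.6, 197.0], 738)]
wrench [(0.59, [414.0, 137.2, 452.3, 203.7], 626)]
wrist [[351.7044696429738, 0.0, 322.1885618131318], [0.0, 351.7044696429738, 199.30631926780717], [0.0, 0.0, 1.0]] -0.0497515215963312 [[1.0, -0.0, 0.001, -0.462], [-0.0, 0.965, 0.261, -75.845], [-0.001, -0.261, 0.965, -178.997], [0.0, 0.0, 0.0, 1.0]]
pack []
chute []
cup []
wrench []
```

View pics/side0.png

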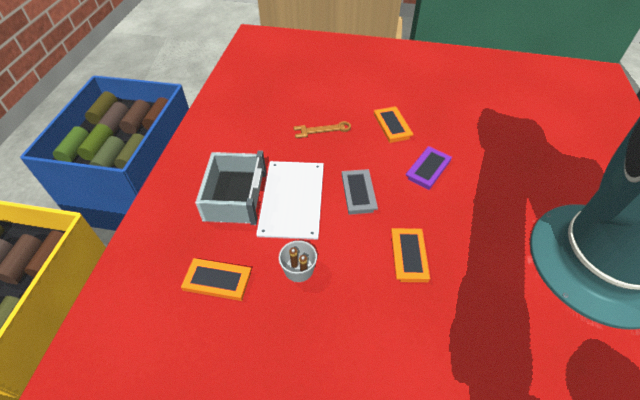

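View pics/top0.png

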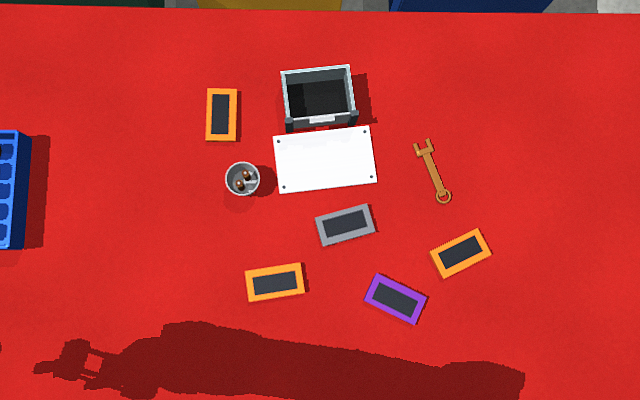

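```bash
cat >> h.py <<'E'
def backproj(f,px,z,T=None):
    px=np.asarray(px,float).reshape(-1,1,2)
    K=f['mtx'];k=f['k1']
    p=(px[:,0]-[K[0,2],K[1,2]])/[K[0,0],K[1,1]]
    s=p.copy()
    for _ in range(20): s=p/(1+k*(s**2).sum(1,keepdims=True))
    T=f['world_from_camera'] if T is None else T
    d=np.c_[s,np.ones(len(s))]@T[:3,:3].T
    o=T[:3,3]; return o+d*((z-o[2])/d[:,2:])
def rect(f,m,z,T=None):
    m=m.astype(np.uint8); n,l,st,c=cv2.connectedComponentsWithStats(m)
    i=1+st[1:,4].argmax(); cs,_=cv2.findContours((l==i).astype(np.uint8),0,1)
    c=max(cs,key=cv2.contourArea).reshape(-1,2)
    w=backproj(f,c,z,T)[:,:2]
    (cx,cy),(a,b),g=cv2.minAreaRect(w.astype(np.float32))
    if a>b: a,b,g=b,a,g+90   # a short side along angle g
    g=(g+90)%180-90
    return np.round([cx,cy,a,b,g],1)
E
python3 - <<'E'
from h import *
for c,j in(('top',0),('side',3)):
    f=ctrl.grab_frame(c); im=f['img'].astype(int)
    L=ctrl.trace(f,'pack')
    for d in L:
        m=d['pixels']; col=np.percentile(im[m],80,axis=0)
        print(c,d['p'],d['bbox'],col,rect(f,m,13))
    white=im.min(2)>215
    print('plate',rect(f,white,6))
    for n in('cup','wrench'):
        d=ctrl.trace(f,n)[0]; print(n,rect(f,d['pixels'],45 if n=='cup' else 4))
E
```

```text
top 0.93 [317.3, 199.7, 374.9, 244.6] [156. 162. 171.] [486.1 -91.7  59.6 111.9  15.2]
top 0.85 [364.4, 273.5, 423.6, 321.7] [158.  75. 218.] [ 338.6 -188.1   63.2  115.7  -26.8]
top 0.79 [430.8, 229.5, 490.9, 278.5] [255. 166.  63.] [ 427.6 -322.1   64.2  113.9   25.4]
top 0.7 [245.8, 260.9, 302.0, 298.7] [255. 175.  75.] [373.3  47.1  59.8 109.9   8.5]
top 0.59 [205.1, 84.5, 237.1, 143.5] [255. 166.  64.] [711.8 158.1  61.7 112.9  89. ]
plate [621.4 -53.6 120.5 200.5   6.9]
cup [571.9 108.1  65.1  65.5 -43.6]
wrench [ 594.7 -276.3   38.1  139.6  -71.2]
side 0.97 [181.8, 256.5, 253.7, 299.1] [248. 175.  83.] [710.3 163.5  66.5 112.6  89.3]
side 0.91 [392.2, 228.5, 431.6, 284.1] [248. 173.  80.] [371.5  51.9  60.9 116.1   8.8]
side 0.85 [339.8, 168.9, 376.7, 212.5] [158. 164. 168.] [484.8 -86.1  63.2 120.5  14.9]
side 0.66 [198.1, 153.5, 319.6, 241.0] [246. 247. 247.] [689.9 -50.8 231.8 258.6 -83.1]
side 0.63 [405.9, 144.0, 453.5, 191.8] [164.  84. 217.] [ 339.2 -182.4   64.6  125.3  -24.4]
side 0.63 [372.6, 106.3, 413.0, 139.5] [248. 171.  78.] [ 427.4 -314.3   66.2  120.1   26.3]
plate [620.9 -50.4 120.  202.6   7. ]
cup [571.8 118.9  69.6  80.  -13.2]
wrench [ 595.8 -274.4   43.7  136.5  -71.5]
```

```bash
python3 -m creep '[0.7,-2,2.75,0,0,0.7,-4,5.5,0,0,0.7,-6,8.25,0,0,0.7,-8,11,0,0,0.7,-10,13.75,0,0,0.7,-12,16.5,0,0,0.7,-14,19.25,0,0,0.7,-16,22,0,0]'
```

```text
t: 1.82
ee_pos: [344.1, 381.7, 205.7]
tool_rot: [180.0, -0.0, 73.5]
force: [0.7, 0.9, 0.1]
gripper_width: 65.8
```

```bash
python3 -m creep '[0.7,-3.5,1.7,0,0,0.7,-7,3.4,0,0,0.7,-10.5,5.1,0,0,0.7,-14,6.8,0,0,0.7,-17.5,8.5,0,0,0.7,-21,10.2,0,0,0.7,-24.5,11.9,0,0,0.7,-28,13.6,0,0]'
```

```text
t: 2.48
ee_pos: [394.6, 72.8, 205.9]
tool_rot: [180.0, -0.1, 73.5]
force: [2.0, -0.1, -0.4]
gripper_width: 66.1
```

```bash
python3 -m creep '[0.7,-3,1.5,1,-5,0.7,-6,3,2,-10,0.7,-9,4.5,3,-15,0.7,-12,6,4,-20,0.7,-15,7.5,5.5,-25,0.7,-16.4,8,7.5,-30,0.7,-16.4,8,7.5,-31.5,0.7,-16.4,8,7.5,-31.5]'
python3 - <<'E'
from h import *
from scipy.spatial.transform import Rotation as Ro
o=ctrl.get_obs(); f=ctrl.grab_frame('wrist'); save(f,'w1')
T=np.eye(4);T[:3,:3]=Ro.from_euler('xyz',o['tool_rot'],degrees=True).as_matrix();T[:3,3]=o['ee_pos']
T=T@f['tool_from_camera']; print(o['ee_pos'],o['tool_rot'])
for d in ctrl.trace(f,'pack'): print(d['p'],d['bbox'],rect(f,d['pixels'],13,T))
print(rect(f,f['img'].min(2)>215,6,T))
E
```

```text
t: 3.15
ee_pos: [423.8, -109.0, 129.5]
tool_rot: [-179.9, -0.0, 105.0]
force: [-0.1, -0.1, -1.1]
gripper_width: 65.6
[ 423.8264178  -108.96805411  129.48527166] [-1.79928864e+02 -3.25817669e-02  1.04953395e+02]
0.97 [11.9, 86.2, 155.8, 181.0] [ 424.9 -318.9   60.7  116.7   25.7]
0.79 [263.1, 229.2, 385.5, 293.0] [483.1 -91.2  60.8 109.3  15.6]
0.65 [178.3, 1.0, 333.0, 140.2] [ 337.1 -187.9   60.4  110.3  -26. ]
0.61 [440.3, 140.1, 581.1, 221.6] [371.3  46.6  62.2 116.5   8.2]
[619.2 -52.9  51.5 206.1  14.8]
```

View pics/w1.png

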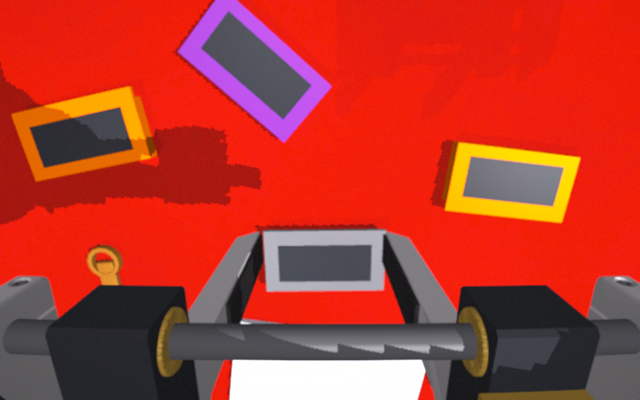

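```bash
python3 -m creep '[0.7,0,0,3.5,0,0.7,0.1,0,7,0,0.7,0.1,0,9.5,0,0.7,0.1,0,11,0,0.7,0.1,0,12,0,0.7,0.1,0,12.4,0,0.7,0.1,0,12.4,0]'
python3 - <<'E'
from h import *
f=ctrl.grab_frame('side'); cv2.imwrite('pics/s2.png',cv2.resize(f['img'][120:260,270:470,::-1],None,fx=4,fy=4,interpolation=2))
E
```

```text
t: 3.83
ee_pos: [424.8, -105.3, 7.1]
tool_rot: [179.9, -0.1, 104.8]
force: [-0.4, -0.2, -0.2]
gripper_width: 65.9
```

View pics/s2.png

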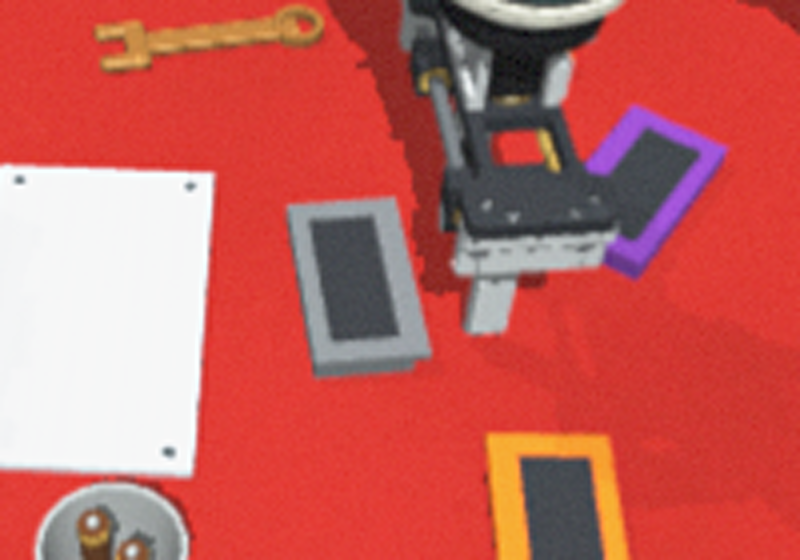

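```bash
python3 -m creep '[0.7,0,0.3,0.15,0,0.7,0,0.6,0.3,0,0.7,0,1,0.3,0,0.7,0,1.4,0.3,0,0.7,0,1.8,0.3,0,0.7,0,2.2,0.3,0,0.7,0,2.6,0.3,0,0.7,0,3,0.3,0]'
python3 - <<'E'
from h import *
f=ctrl.grab_frame('top'); d=ctrl.trace(f,'pack')
for e in d:print(e['bbox'],rect(f,e['pixels'],13))
cv2.imwrite('pics/t3.png',cv2.resize(f['img'][110:270,240:440,::-1],None,fx=4,fy=4*.9,interpolation=2))
E
```

```text
t: 4.55
ee_pos: [454.4, -97.8, 4.7]
tool_rot: [179.9, -0.1, 104.8]
force: [-1.0, -0.8, 1.3]
gripper_width: 65.7
[208.5, 85.0, 237.4, 143.4] [712.  158.9  63.  112.6 -89.2]
[249.6, 263.1, 300.3, 298.8] [372.7  47.7  60.2 108.1   8.1]
[406.2, 289.2, 425.1, 323.4] [ 322.3 -221.2   40.1   59.8   61.1]
[428.0, 226.8, 490.6, 281.2] [ 427.4 -322.3   62.8  113.2   26.1]
```

View pics/t3.png

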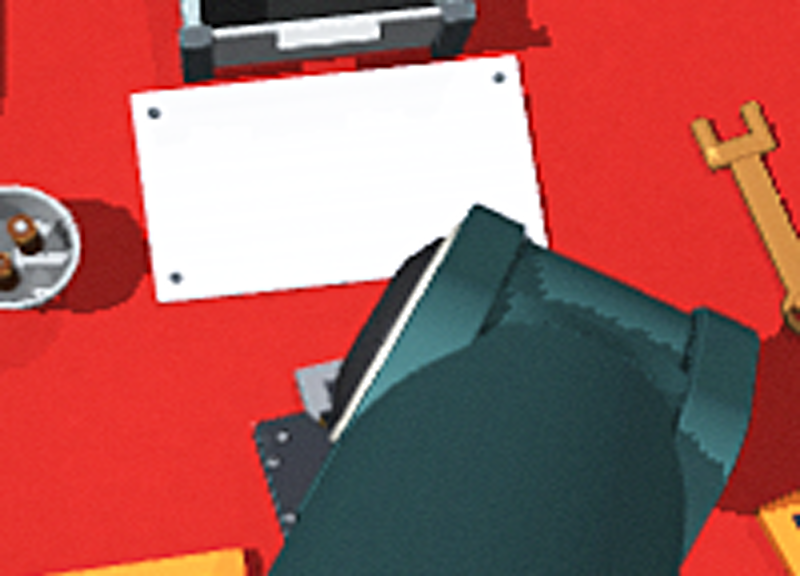

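```bash
python3 -m creep '[0.7,0,0.3,0,0.5,0.7,0,0.7,0,1.5,0.7,0,1.1,0,3,0.7,0,1.5,0,4.5,0.7,0,1.9,0,6,0.7,0,2.3,0,7.8,0.7,0,2.7,0,7.8,0.7,0,2.9,0,7.8]'
cat >> h.py <<'E'
from scipy.spatial.transform import Rotation as Ro
def look(n,crop=(120,260,250,450)):
    o=ctrl.get_obs(); f=ctrl.grab_frame('wrist'); save(f,'w'+n)
    T=np.eye(4);T[:3,:3]=Ro.from_euler('xyz',o['tool_rot'],degrees=True).as_matrix();T[:3,3]=o['ee_pos']
    T=T@f['tool_from_camera']; print(o['ee_pos'],o['tool_rot'],o['force'])
    for d in ctrl.trace(f,'pack'): print('w',round(d['p'],2),d['bbox'],rect(f,d['pixels'],13,T))
    g=ctrl.grab_frame('side')
    for d in ctrl.trace(g,'pack'): print('s',round(d['p'],2),d['bbox'],rect(g,d['pixels'],13))
    a,b,c,e=crop
    s=cv2.resize(g['img'][a:b,c:e,::-1],(800,int(800*(b-a)/(e-c))),interpolation=2); cv2.imwrite('pics/s%s.png'%n,s)
    return o,f,g
E
python3 -c "
from h import *
look('4')"
```

```text
t: 5.32
ee_pos: [483.4, -90.0, 4.7]
tool_rot: [179.9, -0.0, 97.1]
force: [-0.5, -0.3, 0.4]
gripper_width: 65.6
[483.39189743 -90.01782457   4.68821451] [ 1.79882882e+02 -4.14084048e-02  9.70530597e+01] [-0.50372764 -0.27592882  0.43504549]
w 0.89 [2.5, 76.5, 16.4, 119.9] [ 423.  -252.2    8.5   19.8   84.7]
w 0.85 [228.1, 267.4, 415.5, 364.0] [508.4 -87.5  35.3  91.5   6.9]
w 0.72 [511.5, 3.8, 639.4, 133.0] [375.7  21.   60.2  68.1   8.9]
w 0.59 [144.4, 0.0, 249.1, 48.5] [ 379.3 -160.2   19.4   46.3    5.9]
s 0.95 [179.0, 257.9, 250.5, 298.3] [710.7 164.   66.6 114.  -89.3]
s 0.87 [391.7, 226.8, 430.9, 281.9] [371.4  52.   61.  116.4   8.5]
s 0.87 [405.9, 147.4, 451.7, 187.3] [ 339.3 -183.3   61.3  120.2  -26.2]
s 0.72 [384.8, 111.8, 412.7, 141.5] [ 423.2 -304.9   66.2  103.4   26.5]
s 0.7 [325.9, 168.5, 353.4, 213.1] [523.6 -81.1  59.1 119.7   7.2]
```

View pics/s4.png

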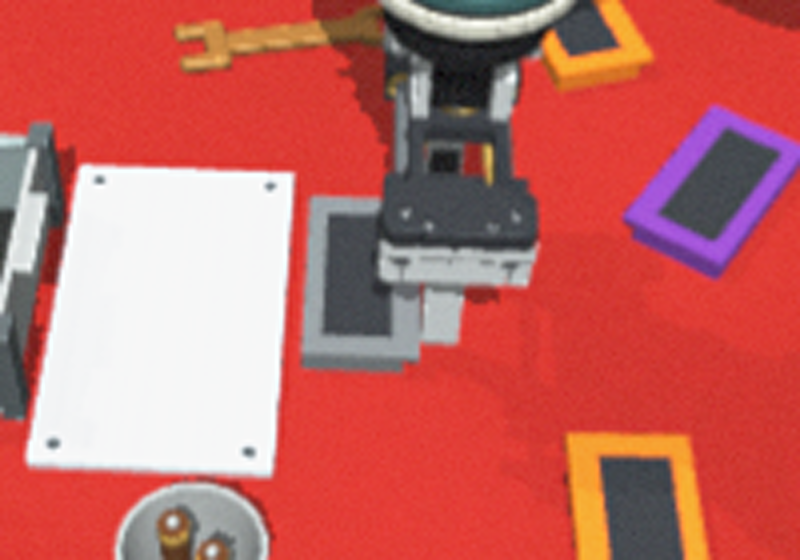

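View pics/w4.png

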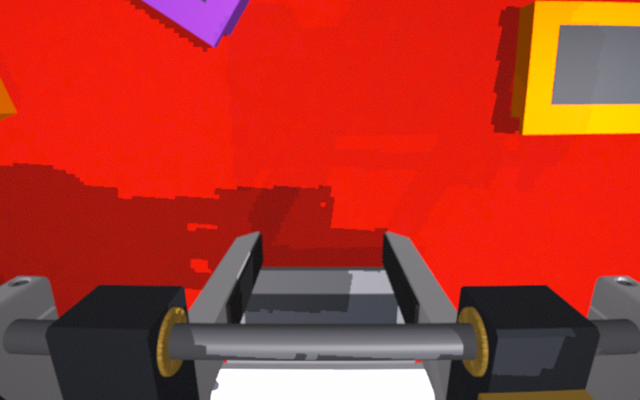

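```bash
python3 -m creep '[0.7,0,0.3,0,0,0.7,0,0.6,0,0,0.7,0,0.8,0,0,0.7,0,1.0,0,0,0.7,0,1.1,0,0,0.7,0,1.2,0,0,0.7,0,1.3,0,0,0.7,0,1.3,0,0]'
python3 -c "
from h import *
look('5')"
```

```text
t: 6.18
ee_pos: [494.4, -88.8, 4.5]
tool_rot: [-180.0, -0.1, 97.0]
force: [-8.1, 0.1, 6.7]
gripper_width: 66.0
[494.3535233  -88.84163015   4.49321613] [-1.79971147e+02 -8.76174402e-02  9.70231000e+01] [-8.07675694  0.12898613  6.70017714]
w 0.98 [181.6, 0.0, 230.0, 23.0] [ 384.  -154.4    7.9   21.5    6. ]
w 0.83 [515.8, 0.0, 639.8, 112.4] [381.2  20.3  50.2  65.6   9.7]
w 0.64 [227.0, 270.6, 416.5, 361.3] [519.3 -86.1  34.   91.9   6.9]
w 0.53 [0.5, 65.7, 11.6, 97.7] [ 425.3 -251.5    5.8   14.2   85.2]
s 0.93 [383.5, 106.7, 411.1, 141.0] [ 426.1 -313.9   62.8  114.9   25.4]
s 0.88 [320.1, 167.3, 349.7, 213.3] [534.1 -79.3  59.2 119.    7.6]
s 0.84 [389.0, 226.4, 428.9, 282.7] [371.6  51.9  63.  115.8   9.5]
s 0.8 [406.4, 146.8, 451.3, 188.4] [ 338.6 -182.5   63.6  119.3  -26.2]
s 0.65 [179.6, 258.3, 250.0, 299.6] [711.2 163.2  67.1 113.3  89.5]
```

View pics/s5.png

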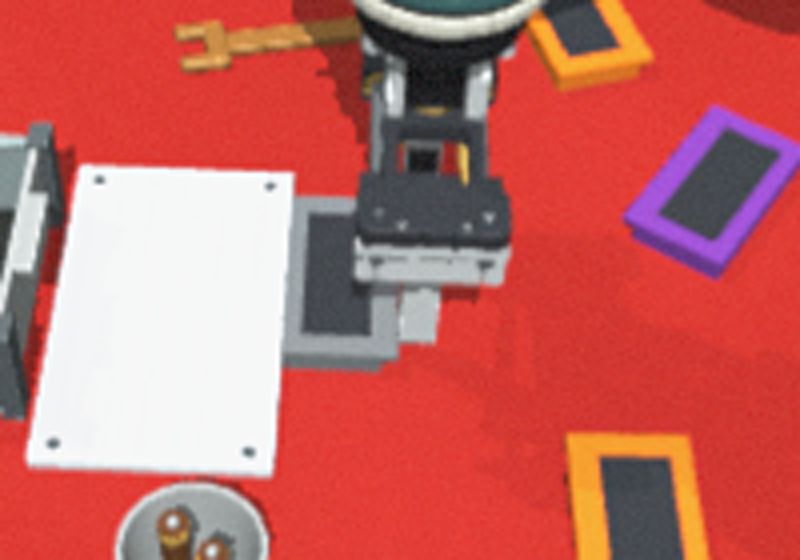

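```bash
python3 -m creep '[0.7,0,0.35,0,0,0.7,0,0.4,-0.2,0,0.7,0,0.42,-0.4,0,0.7,0,0.45,-0.6,0,0.7,0,0.5,-0.8,0,0.7,0,0.55,-1.0,0,0.7,0,0.6,-1.2,0,0.7,0,0.65,-1.4,0]'
python3 -c "
from h import *
look('6',(150,240,280,400))"
```

```text
t: 7.05
ee_pos: [497.3, -88.3, 17.6]
tool_rot: [-179.6, -0.2, 97.0]
force: [-15.9, -2.5, 4.6]
gripper_width: 65.9
[497.31191465 -88.34153473  17.58877671] [-1.79620347e+02 -1.68221074e-01  9.69643419e+01] [-15.9460341   -2.51978992   4.55379054]
w 0.87 [1.1, 18.6, 33.5, 98.0] [ 418.7 -256.7   17.3   37.9   85.9]
w 0.78 [237.3, 269.1, 405.0, 320.3] [529.4 -84.7  37.1  97.6   6.8]
w 0.67 [188.0, 0.0, 243.3, 23.2] [ 384.1 -154.3    9.5   25.1    6.1]
w 0.59 [501.8, 2.9, 639.8, 104.5] [380.   26.4  50.7  77.6   9.5]
s 0.89 [178.2, 257.4, 251.2, 301.2] [710.2 163.9  67.4 114.2  89.9]
s 0.69 [407.9, 145.4, 454.7, 188.8] [ 339.5 -182.7   62.6  121.5  -25.2]
s 0.66 [318.3, 166.5, 349.0, 213.4] [536.2 -82.2  58.6 118.3   7. ]
s 0.55 [394.1, 229.3, 431.8, 285.7] [371.3  52.6  62.  115.    7.3]
```

View pics/s6.png

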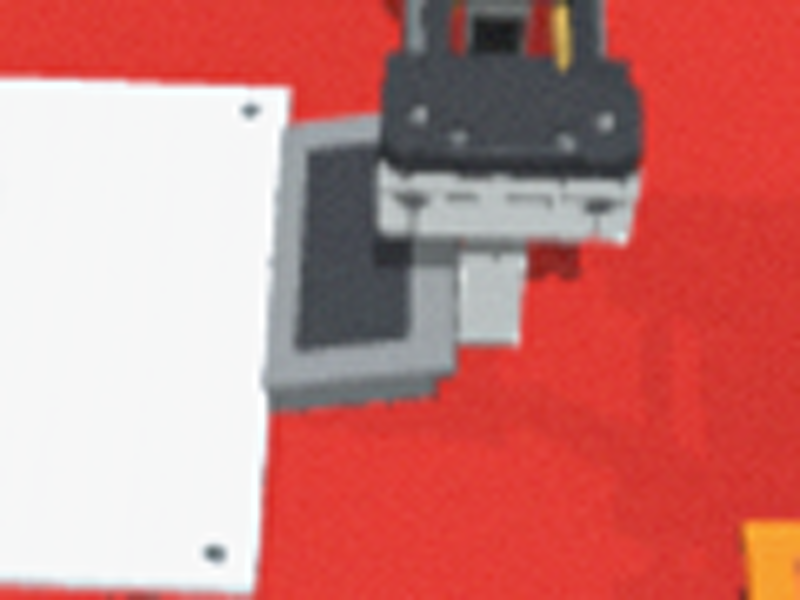

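View pics/w6.png

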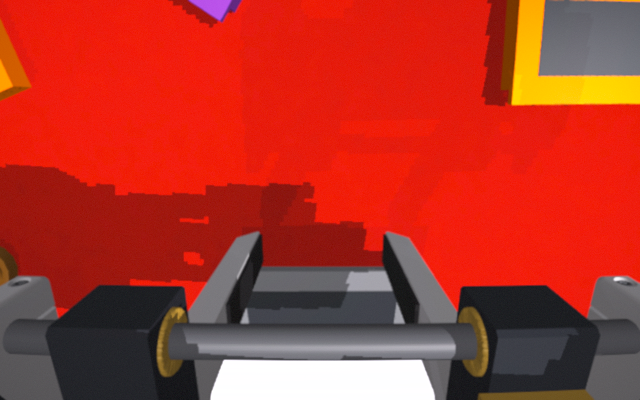

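```bash
python3 -m creep '[0.7,0,0.28,-0.3,0,0.7,0,0.4,-0.6,0,0.7,0,0.5,-0.9,0,0.7,0,0.65,-1.2,0,0.7,0,0.8,-1.5,0,0.7,0,0.95,-1.7,0,0.7,0,1.1,-1.9,0,0.7,0,1.25,-2.1,0]'
python3 -c "
from h import *
look('7',(150,240,280,400))"
```

```text
t: 7.92
ee_pos: [508.3, -87.1, 38.3]
tool_rot: [-179.5, -0.2, 96.9]
force: [-9.1, -0.7, 8.6]
gripper_width: 66.0
[508.31794857 -87.0777227   38.3245146 ] [-179.4597867    -0.21106138   96.93679345] [-9.10500303 -0.66655755  8.61212639]
w 0.8 [486.0, 1.8, 639.3, 82.9] [381.5  35.8  45.6  93.7   9.4]
w 0.64 [243.6, 261.0, 402.8, 314.2] [546.4 -82.8  40.2 103.6   7.3]
w 0.64 [216.9, 1.1, 237.5, 9.7] [ 386.6 -153.5    4.    10.2    6.2]
w 0.55 [0.0, 0.1, 53.3, 92.1] [ 421.2 -266.3   32.4   52.8   86.3]
s 0.89 [394.2, 226.7, 428.6, 284.4] [371.4  52.   58.1 116.    8.9]
s 0.85 [317.2, 164.5, 343.4, 211.6] [543.5 -85.8  50.8 126.5   8.1]
s 0.77 [180.6, 260.2, 251.5, 300.0] [710.6 163.1  67.7 114.4  89.4]
s 0.65 [369.8, 107.6, 413.8, 143.2] [ 429.1 -315.9   65.4  120.9   25.5]
s 0.55 [404.8, 143.6, 455.5, 188.7] [ 339.1 -185.5   66.5  124.2  -26.2]
```

View pics/s7.png

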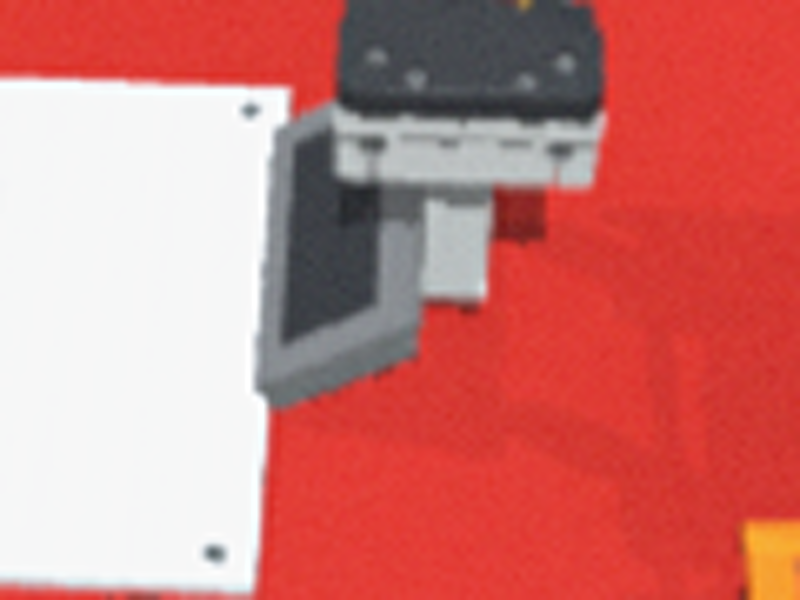

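View pics/w7.png

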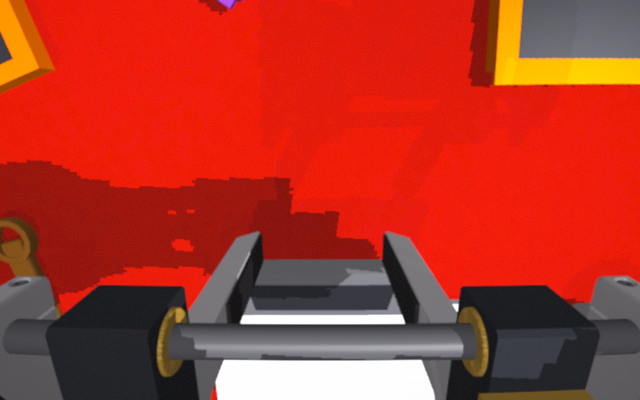

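```bash
python3 -m creep '[0.7,0,0.35,-0.2,0,0.7,0,0.55,-0.4,0,0.7,0,0.75,-0.6,0,0.7,0,0.95,-0.75,0,0.7,0,1.15,-0.9,0,0.7,0,1.35,-1.0,0,0.7,0,1.55,-1.05,0,0.7,0,1.75,-1.1,0]'
python3 -c "
from h import *
look('8',(150,240,280,400))"
```

```text
t: 8.78
ee_pos: [526.1, -85.0, 49.2]
tool_rot: [-179.5, -0.2, 96.9]
force: [-2.6, -1.4, 3.1]
gripper_width: 65.8
[526.06216831 -84.95226465  49.2290375 ] [-179.47412313   -0.21125784   96.94044205] [-2.58675718 -1.42890862  3.06174199]
w 0.98 [255.1, 256.7, 388.3, 286.0] [557.5 -81.3  21.4  89.8   6.8]
w 0.96 [479.3, 2.1, 639.9, 53.6] [388.6  40.1  31.1 100.7   9.4]
w 0.88 [0.2, 0.0, 62.4, 69.8] [ 425.6 -277.6   34.9   44.9   24.5]
s 0.86 [391.4, 227.0, 429.9, 286.3] [373.   52.   62.  115.9   8.2]
s 0.86 [373.3, 108.7, 414.7, 143.0] [ 426.3 -313.3   67.7  122.5   26.5]
s 0.81 [316.1, 170.4, 337.3, 211.3] [550.5 -74.2  38.8 105.6   8.2]
s 0.59 [286.9, 248.2, 299.1, 267.9] [584.4  96.3  16.8  43.5  12.8]
s 0.57 [406.6, 144.5, 453.6, 190.0] [ 338.2 -182.8   62.9  120.4  -26.6]
s 0.56 [180.3, 260.1, 248.9, 296.4] [710.7 163.   66.8 113.3  88.5]
```

View pics/s8.png

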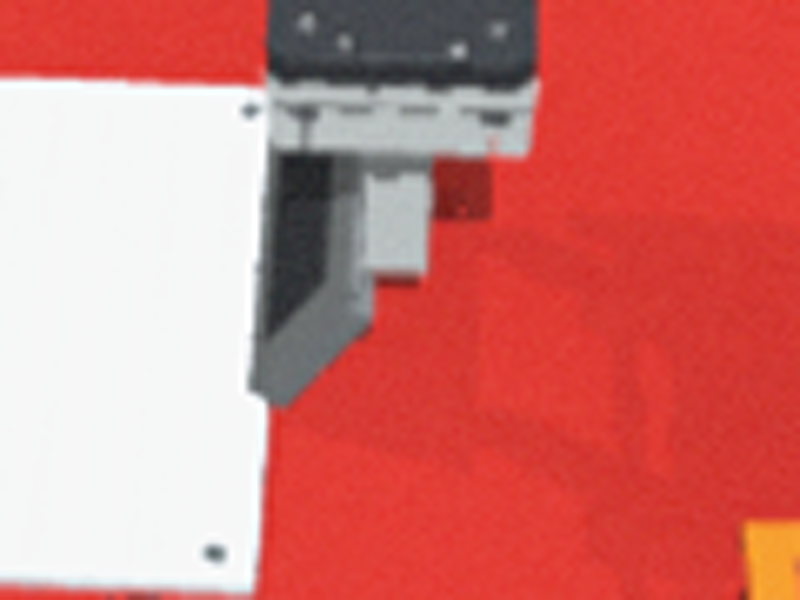

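View pics/w8.png

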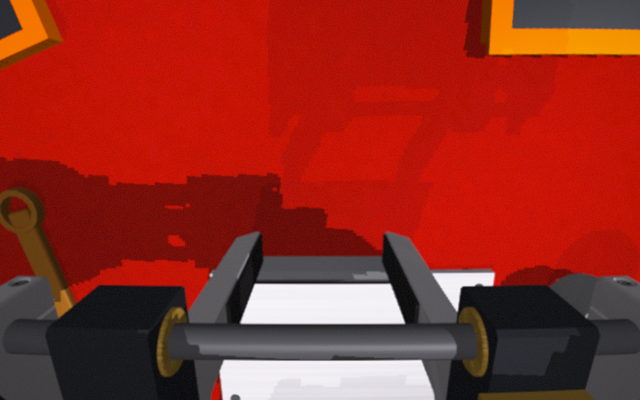

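```bash
python3 -m creep '[0.7,0,0.3,-0.1,0,0.7,0,0.5,-0.2,0,0.7,0,0.75,-0.25,0,0.7,0,1.0,-0.3,0,0.7,0,1.25,-0.3,0,0.7,0,1.5,-0.3,0,0.7,0,1.75,-0.3,0,0.7,0,2.0,-0.3,0]'
python3 -c "
from h import *
look('9',(150,240,280,400))"
```

```text
t: 9.65
ee_pos: [547.9, -82.6, 55.6]
tool_rot: [-179.7, -0.3, 96.9]
force: [-16.4, 7.9, 77.6]
gripper_width: 65.9
[547.92472431 -82.56971715  55.5846468 ] [-179.72747253   -0.27831385   96.92348691] [-16.41162309   7.86693471  77.62856863]
w 0.83 [1.4, 0.0, 64.2, 36.4] [ 434.6 -274.6   17.8   46.    24.7]
w 0.77 [481.6, 0.5, 638.9, 16.8] [398.6  43.   10.5 100.9   9.4]
s 0.78 [408.1, 145.2, 452.5, 188.9] [ 339.7 -181.7   60.5  118.   -24.6]
s 0.76 [392.4, 225.9, 429.2, 280.8] [371.4  52.   60.5 116.2   8.8]
s 0.76 [373.6, 105.8, 412.8, 142.0] [ 427.  -314.3   66.6  119.6   25.8]
s 0.63 [317.5, 169.6, 323.1, 208.7] [564.1 -77.6  14.3 111.4   8.7]
s 0.61 [181.8, 255.5, 251.3, 302.5] [710.2 163.7  66.5 112.9  87.5]
```

View pics/s9.png

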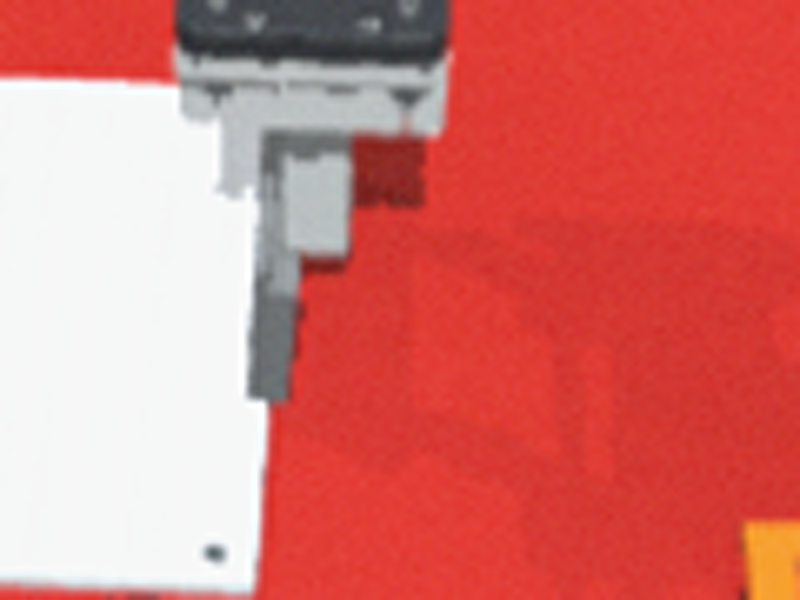

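View pics/w9.png

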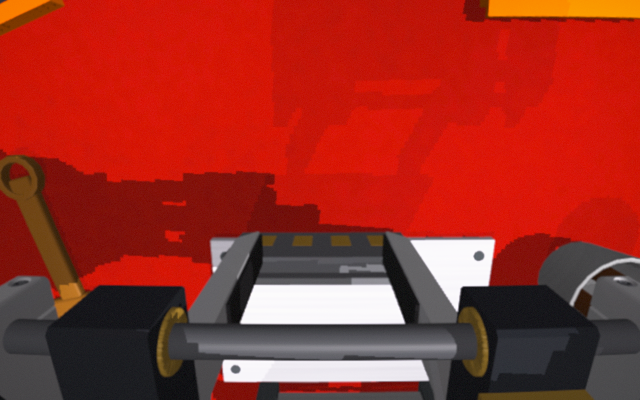

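```bash
python3 -m creep '[0.7,0,0,-0.2,0,0.7,0,0,-0.4,0,0.7,0,0.1,-0.4,0]'
```

```text
t: 10.1
ee_pos: [550.5, -82.2, 60.4]
tool_rot: [-179.9, -0.2, 97.0]
force: [-0.7, 0.3, -0.2]
gripper_width: 66.0
```

```bash
python3 -c "
from h import *
look('10',(150,240,280,400))"
```

```text
[550.54109384 -82.22055502  60.39980021] [-179.92472067   -0.24413287   96.95477144] [-0.7282485   0.29773453 -0.24681693]
w 0.97 [475.0, 0.4, 639.5, 13.8] [399.2  44.3   8.9 105.    9.4]
w 0.95 [0.7, 0.0, 68.1, 33.7] [ 435.6 -276.6   17.6   49.9   25.1]
w 0.89 [223.0, 226.1, 417.6, 275.0] [573.5 -84.1  36.9 127.8   6.8]
s 0.91 [178.5, 257.3, 251.7, 300.4] [710.7 163.7  66.6 113.5  89.2]
s 0.88 [371.4, 105.9, 412.7, 139.8] [ 428.9 -314.    67.1  120.3   24.8]
s 0.69 [409.9, 143.3, 450.7, 187.1] [ 339.  -182.6   62.   122.2  -24.5]
s 0.47 [315.4, 165.6, 326.0, 208.5] [562.4 -79.3  16.3 114.5   7.1]
```

View pics/s10.png

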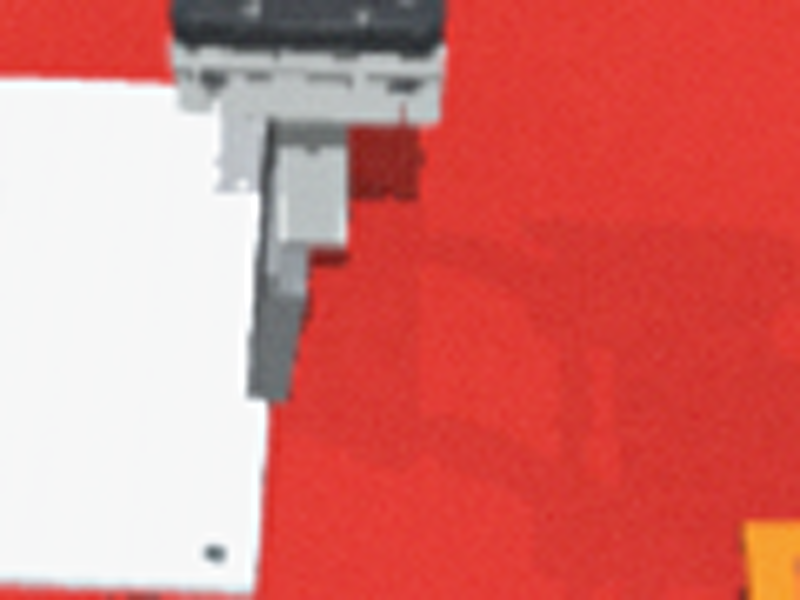

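View pics/w10.png

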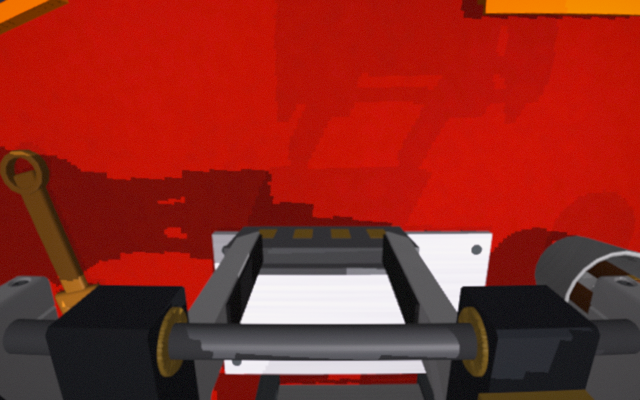

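```bash
python3 -m creep '[0.7,0,0.2,0.15,0,0.7,0,0.4,0.15,0,0.7,0,0.6,0.15,0,0.7,0,0.75,0.15,0,0.7,0,0.9,0.1,0]'
python3 -c "
from h import *
look('11',(150,240,280,400))"
```

```text
t: 10.72
ee_pos: [559.5, -81.2, 58.7]
tool_rot: [-179.9, -0.2, 97.0]
force: [-1.1, 0.0, 6.4]
gripper_width: 66.0
[559.46046161 -81.21054647  58.72166842] [-179.87019734   -0.23754294   96.95442273] [-1.1381936   0.03397557  6.35947265]
w 0.81 [2.9, 0.0, 31.3, 15.1] [ 447.1 -281.7    8.6   22.7    3.9]
w 0.64 [224.3, 216.2, 424.0, 277.4] [578.8 -79.6  46.1 137.4   6.8]
s 0.89 [372.0, 107.7, 410.9, 143.4] [ 427.7 -314.5   68.4  122.    26.4]
s 0.88 [406.1, 143.9, 454.4, 187.6] [ 340.4 -182.6   66.   125.6  -24.9]
s 0.64 [393.5, 225.5, 431.4, 281.4] [372.2  52.   62.8 116.1   9.1]
s 0.62 [315.3, 183.2, 321.0, 208.6] [564.  -56.8  16.9  70.4  10.6]
s 0.6 [182.1, 258.7, 251.6, 300.4] [710.6 163.7  66.9 113.2  89.3]
```

View pics/s11.png

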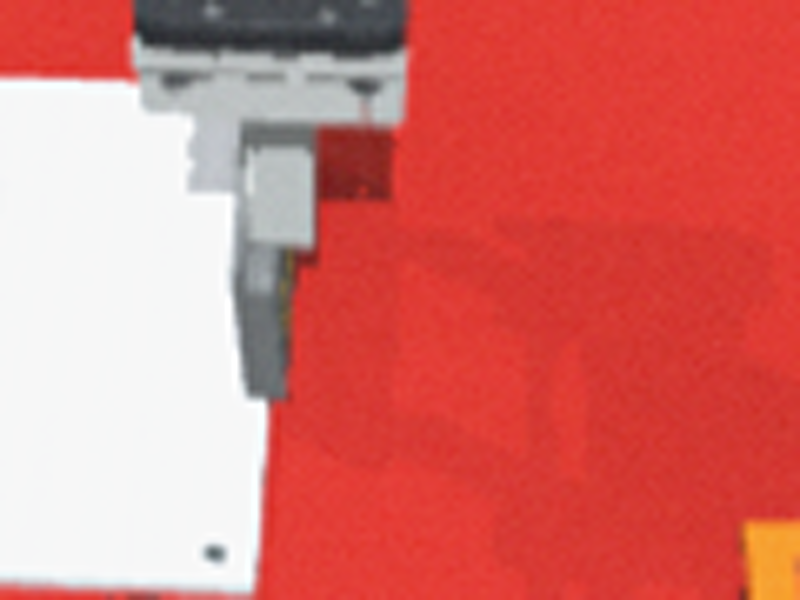

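View pics/w11.png

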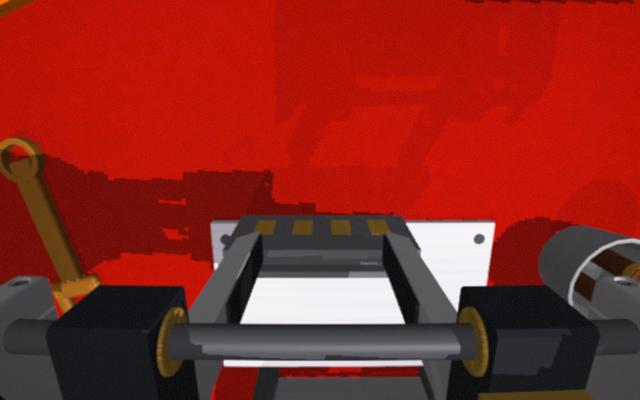

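```bash
python3 -m creep '[0.7,0,0.2,-0.1,0,0.7,0,0.4,-0.15,0,0.7,0,0.65,-0.15,0,0.7,0,0.9,-0.15,0,0.7,0,1.15,-0.15,0,0.7,0,1.4,-0.15,0,0.7,0,1.6,-0.15,0,0.7,0,1.8,-0.15,0]'
python3 -c "
from h import *
look('12',(150,240,280,400))"
```

```text
t: 11.58
ee_pos: [577.4, -79.0, 60.0]
tool_rot: [-179.9, -0.2, 97.0]
force: [0.5, 0.4, 0.2]
gripper_width: 65.9
[577.38183114 -79.01375883  60.00427771] [-179.85491576   -0.23625549   96.95336385] [0.45554194 0.40051044 0.24193353]
w 0.58 [237.5, 210.9, 404.9, 288.7] [599.2 -77.   62.9 112.9   6.9]
s 0.97 [375.0, 103.7, 413.0, 140.0] [ 427.6 -313.2   67.1  120.7   25.9]
s 0.87 [178.3, 258.0, 250.7, 301.2] [709.5 164.2  69.3 116.1 -89.5]
s 0.76 [287.4, 166.8, 315.9, 209.6] [601.4 -75.7  59.6 119.1   7.5]
s 0.72 [405.8, 146.1, 452.0, 188.8] [ 338.7 -182.9   62.4  119.9  -26.2]
s 0.69 [393.2, 228.0, 430.1, 283.7] [371.6  52.   61.2 116.2   8.9]
```

View pics/s12.png

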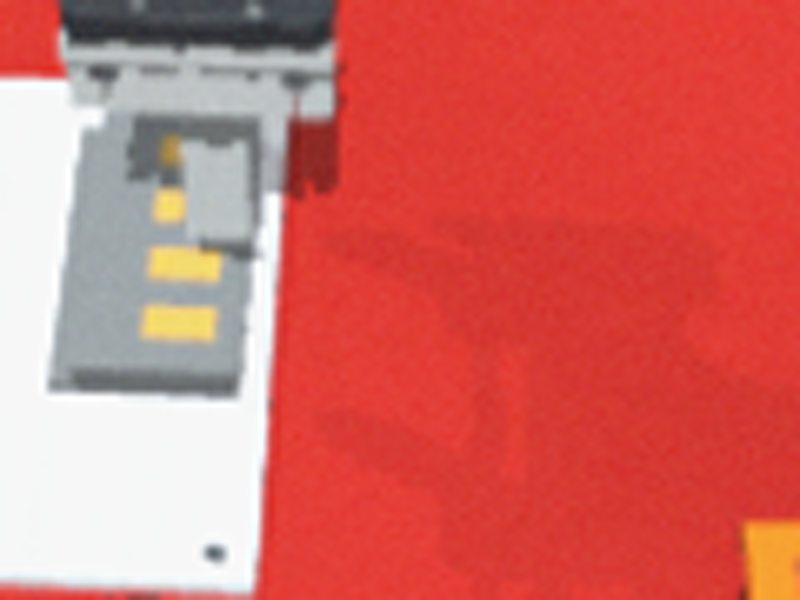

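View pics/w12.png

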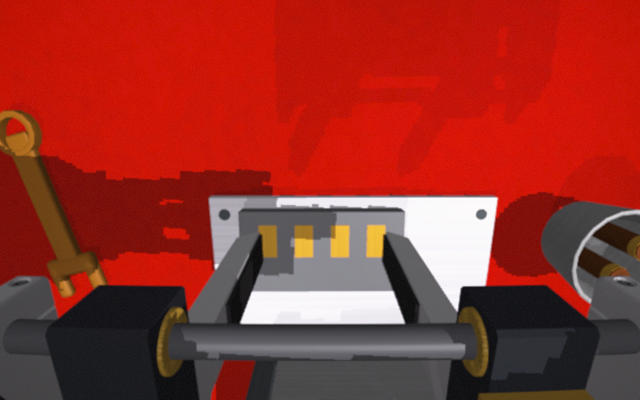

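The pack has fallen over and lies flat on the plate, with its brass contacts up. I'll raise the arm, back it off and check.

```bash
python3 -m creep '[0.7,0,0,-2,0,0.7,0,0,-5,0,0.7,0,-2,-8,0,0.7,0,-5,-11,0,0.7,0,-9,-13,0,0.7,0,-13,-14,0,0.7,0,-16,-14,0,0.7,0,-16,-14,0]'
python3 -c "
from h import *
look('13',(100,300,170,460))
f=ctrl.grab_frame('top'); print(rect(f,ctrl.trace(f,'pack')[0]['pixels'],19))
for d in ctrl.trace(f,'pack'): print(d['bbox'],rect(f,d['pixels'],19))
for n in('cup','wrench'):
    d=ctrl.trace(f,n)[0]; print(n,rect(f,d['pixels'],45 if n=='cup' else 4))
m=f['z_map']; 
cv2.imwrite('pics/t13.png',cv2.resize(f['img'][50:270,180:480,::-1],None,fx=2.6,fy=2.6,interpolation=2))
"
```

```text
t: 12.45
ee_pos: [414.1, -99.7, 200.9]
tool_rot: [-179.9, -0.4, 96.8]
force: [1.0, -0.4, 1.2]
gripper_width: 66.0
[414.12410504 -99.70987255 200.9186279 ] [-179.9102475    -0.40721291   96.81619874] [ 0.96602752 -0.35177815  1.16794483]
w 0.67 [179.1, 36.0, 307.7, 148.1] [ 337.  -187.3   61.1  111.9  -26. ]
w 0.59 [409.7, 126.0, 518.7, 182.1] [371.   47.2  61.1 114.    8.4]
w 0.57 [273.8, 303.9, 371.2, 325.2] [577.8 -79.5  27.4 111.2   6.5]
w 0.57 [59.0, 123.2, 175.0, 206.2] [ 425.  -318.9   61.4  117.6   25.9]
s 0.87 [180.2, 257.7, 248.9, 298.0] [710.4 163.6  66.7 110.4  89.4]
s 0.83 [371.9, 108.2, 407.8, 139.9] [ 428.6 -314.5   62.3  115.1   26.1]
s 0.77 [406.3, 146.0, 453.8, 187.8] [ 340.3 -181.3   63.6  120.9  -24.8]
s 0.58 [285.1, 165.1, 318.4, 208.4] [601.5 -75.4  61.1 119.6   6.6]
[372.4  46.2  62.3 111.4   8.7]
[246.9, 262.7, 301.8, 302.8] [372.4  46.2  62.3 111.4   8.7]
[312.2, 148.1, 363.4, 185.1] [601.  -78.7  61.5 111.1   7. ]
[207.7, 83.1, 239.6, 143.6] [709.8 157.1  62.1 112.3  89.1]
cup [571.9 109.1  64.   65.7 -89.5]
wrench [ 616.6 -267.9   39.6   93.1  -73.7]
```

View pics/s13.png

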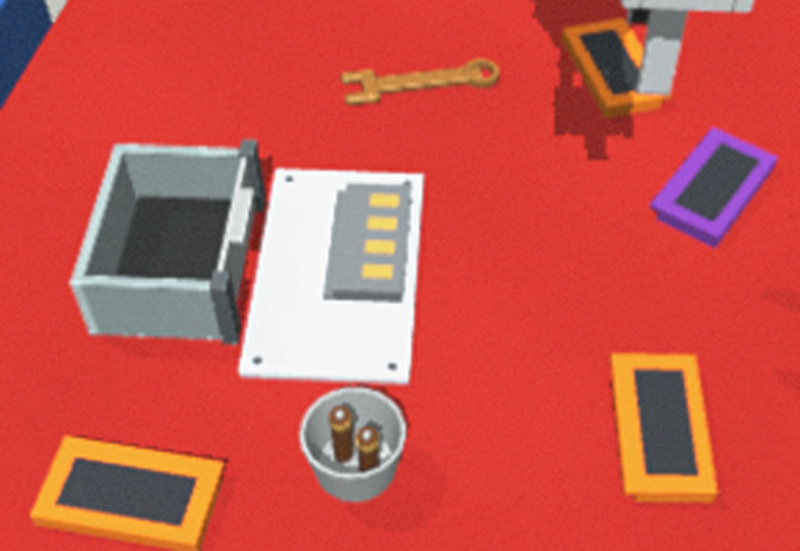

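View pics/t13.png

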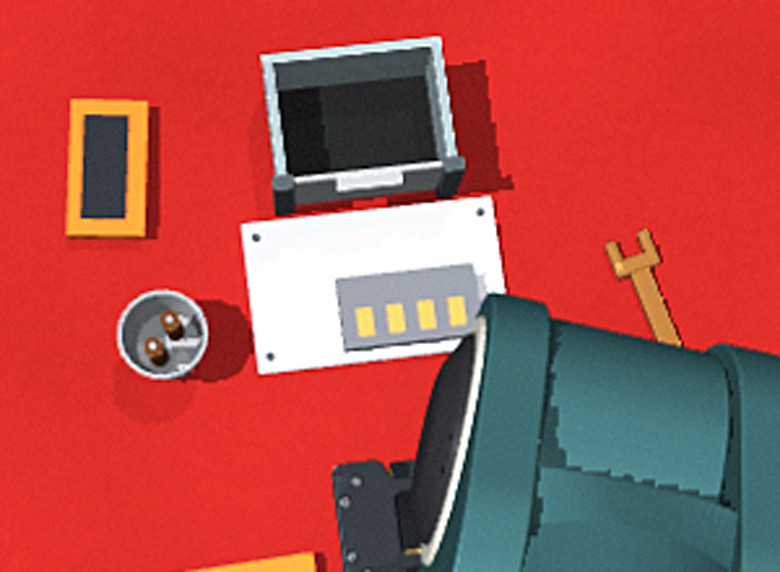

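```bash
python3 -c "
from h import *
f=ctrl.grab_frame('side'); print(rect(f,ctrl.trace(f,'wrench')[0]['pixels'],4)); print(ctrl.sign_off())"
```

```text
[ 594.7 -273.7   44.5  133.4  -75.4]
the job is handed in; nothing more can be done
None
```

The grey radio pack now lies flat on the test plate with its brass contacts up, and I handed the job in at about 12.6 s. I pushed it square against the plate's front edge with two fingertips. Then I tipped it up by its lip and over past the upright, never gripping it or lifting it clear.

**Pack:** In the last top view it sits about 7 to 67 mm in from the plate's front edge, square to the plate at about 7° yaw. The side view agrees to within about 4 mm.

**Cup and cells:** The cup's position is unchanged to about 1 mm, and both cells are still standing in it.

**Wrench:** The side view puts its position within about 1 mm of the start. Its angle read -75.4° against -71.5° at the start. The arm partly hid it from the top camera at the end. Nothing went near it, so I put the difference down to measurement noise.

**Robot:** The gripper is well clear of everything.

**Force spike:** Near the upright the fingertips caught in the notch under the lip. The wrist force reached about 80 N at the reading, against the 120 N limit. Raising them 5 mm brought it back to about zero. Force was only read at the end of each move, so a higher peak in between can't be ruled out.

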